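Run the fingertips along the tray's push-lights

ROBOT

A 7-joint arm with a two-finger parallel gripper is mounted at the origin on the work surface. World frame = base frame: x ahead of the robot, y to its left, z up, the work surface at z = 0. Lengths are in mm, angles in rad, forces in N, time in s.
With the tool pointing down it reaches from about 350 to 900 mm from the base axis. Payload 19.9 kg.
Tool frame: the origin (TCP) lies at the very end of the fingers, on their centre line; the grasp point (between the pads) lies 19 mm behind it; z points along the fingers, y is the direction in which the jaws open and shut (so a half turn about z gives the same grasp; the last joint's range is limited). The gripper opens to 94 mm and grips with 3 to 60 N. Pads are 16 mm wide; open, the fingers measure 119 mm over their backs; the gripper's body (75 mm by 177 mm) begins 78 mm behind the grasp point.
Start: joints at [1.28, 0.417, -0.01, 1.614, 0.005, 1.111, -0.053], TCP at [154.501, -605.581, 205.425] pointing down, gripper open.
Joint ranges: [-2.81, 2.81], [-0.39, 2.02], [-1.27, 1.25], [0.06, 2.57], [-1.19, 4.33], [0.19, 2], [-2.82, 2.82]. Speed limits (rad/s): [1.89, 1.89, 2.39, 2.39, 3.01, 3.01, 3.01].

INTERFACE

Orientations are given as a unit quaternion [w, x, y, z].
In Python, from cell import arm, eyes gives the robot as it stands. The module is installed in compiled form; this text tells all that it offers.
- The arm moves only by the tool arm_command, never from a script. Its argument "moves" is a list of rows, each a list of 6 numbers: the shift along the tool's x, y, z in units of 50 mm (1.0 is 50 mm), then the turn, a rotation vector about the tool's x, y, z in units of 6 degrees (1.0 is 6 degrees). In form: [[dx, dy, dz, rx, ry, rz], ...]. A call has 1 to 10 rows; each row shifts and turns the commanded pose from where the row before left it, along the tool's axes as they then stand; what a row does not reach is not made up. A row lasts 1/10 s, in which the tool goes at most 50 mm and 8.59 degrees, less where a joint would pass 70% of its speed; a pose out of reach is approached as far as the arm can. A call is refused whole if a number of a shift passes 1 or a number of a turn 1, either way. A call with a gripper value outside its range is refused whole. "jaw" is the opening, from -1 (shut) to 1 (fully open), set as the call begins (left out, the last holds). The fingers move at their own pace and stop on an object; the grip force is fixed at half the most. Time passes only in rows, so rows that do not move let the fingers close. It gives the time, the measured TCP pose, the force and the opening at its end, in the units of the state.
- arm.sense(): the state, without advancing time (a new reading comes with each control period).
- eyes.read_camera(name): name is "scene" or "side" or "wrist"; returns a dict with "color" (400x640x3 uint8, blue, green, red), "z_map" (400x640 float32, mm along the optical axis (not along the pixel's ray), 0 where there is no reading), "fx", "fy", "cx", "cy" (pixels), "k1" (the pictures are not rectified: a ray, as slopes to the right and down, at radius r is drawn at 1 + k1 r^2 times it, then the intrinsics apply), "R" (3x3) and "t" (3): a world point X has camera coordinates R X + t. Camera axes: x right, y down, z forward; pixel columns grow to the right and rows downward; lengths in mm; the calibration is good to about 2 mm. A picture is of the moment at which its call begins.
- arm.job_done(): hands the job in, once; it reports no verdict.
Trained networks look in a picture, given as the dict that the camera call returned (one of the last four; its "shot" number tells which), for a name from the list of things; names that differ only in an ending like _2 or _b are one class to them, and where a whole thing is asked for, a point or a joint stands for the part that bears it (a point fixed in the world has none). Each returns a list of dicts, best first, with "score" (0 to 1); they miss things now and then, are a little off and sometimes report something else, mostly with a low value. They report only what shows in the picture. A call takes as long as a camera call.
- eyes.trace(thing, picture): "pixels" (400x640 bool, what is visible of it) and "box" ([left, top, width, height] in pixels, round what is visible of it).
The state is a dict: "t": time; "joints": joint angles; "dq": joint speeds; "joint_torque": joint torques, N m; "tcp_pos": TCP position; "tcp_rot": TCP orientation; "ft_force": force on the tool from outside, world axes, zero at the start; "ft_torque": the same for the moment, N m; "width": opening from 0.0 (shut) to 1.0 (fully open).
Only numpy, scipy, OpenCV 4.12 (cv2) and the standard library are available. Lean on these libraries where they do the work, as an engineer would, in place of code of your own. Each camera call takes 0.05 s, during which the arm holds its last target.

TASK

Test the festive display tray before the shop opens: run the closed fingertips lightly along its S-shaped row of five push-lights, pressing each down past its click in turn from the green one to the red one, and pushing none down to its stop. Finish while still holding the red light down with the fingertips, past its click, with the other four back up. Grasp and lift nothing, and leave the tin, plum, dish, jars and box where they stand.

Things in the scene. Friction and masses are not known exactly. Their poses are not given: they have to be found in the camera images.
- tray: Round woven tray lying on the counter and fixed to it, 400 mm across over its red and yellow berry trim; origin: centre of its underside, z up. Its floor is 12 mm above the counter, its rim 24 mm. Five domed push-lights stand on its floor in an S-shaped row, 108 mm either side of the centre along the tray's y axis, about 61 mm from one to the next: green at the -y end, three white, red at the +y end. The tray can lie turned any way round.
- light1_top (a point): Top of the dome of the first (green) push-light, moving with it; in the tray's frame at x 0, y -108 mm and, unpressed, 31 mm above the counter. Dome 38 mm across; its rounded cap is the top 9 mm, so fingertips can slide over it from dome to dome at a height of 4 to 6 mm below the unpressed tops.
- light1 (a joint): How far the first (green) push-light is pressed down, in m: 0 up, 0.012 at its stop; it clicks at 0.003. Sprung: about 1 N to start it, 2.5 N at the click, 7 N at the stop; it springs back up when let go.
- light2_top (a point): Top of the dome of the second (white) push-light, moving with it; in the tray's frame at x 28, y -54 mm and, unpressed, 31 mm above the counter. Dome 38 mm across; its rounded cap is the top 9 mm, so fingertips can slide over it from dome to dome at a height of 4 to 6 mm below the unpressed tops.
- light2 (a joint): How far the second (white) push-light is pressed down, in m: 0 up, 0.012 at its stop; it clicks at 0.003. Sprung: about 1 N to start it, 2.5 N at the click, 7 N at the stop; it springs back up when let go.
- light3_top (a point): Top of the dome of the third (white) push-light, moving with it; in the tray's frame at x 0, y 0 mm and, unpressed, 31 mm above the counter. Dome 38 mm across; its rounded cap is the top 9 mm, so fingertips can slide over it from dome to dome at a height of 4 to 6 mm below the unpressed tops.
- light3 (a joint): How far the third (white) push-light is pressed down, in m: 0 up, 0.012 at its stop; it clicks at 0.003. Sprung: about 1 N to start it, 2.5 N at the click, 7 N at the stop; it springs back up when let go.
- light4_top (a point): Top of the dome of the fourth (white) push-light, moving with it; in the tray's frame at x -28, y 54 mm and, unpressed, 31 mm above the counter. Dome 38 mm across; its rounded cap is the top 9 mm, so fingertips can slide over it from dome to dome at a height of 4 to 6 mm below the unpressed tops.
- light4 (a joint): How far the fourth (white) push-light is pressed down, in m: 0 up, 0.012 at its stop; it clicks at 0.003. Sprung: about 1 N to start it, 2.5 N at the click, 7 N at the stop; it springs back up when let go.
- light5_top (a point): Top of the dome of the fifth and last (red) push-light, moving with it; in the tray's frame at x 0, y 108 mm and, unpressed, 31 mm above the counter. Dome 38 mm across; its rounded cap is the top 9 mm, so fingertips can slide over it from dome to dome at a height of 4 to 6 mm below the unpressed tops.
- light5 (a joint): How far the fifth and last (red) push-light is pressed down, in m: 0 up, 0.012 at its stop; it clicks at 0.003. Sprung: about 1 N to start it, 2.5 N at the click, 7 N at the stop; it springs back up when let go.
- tin: Dark steel tin, 44 mm across, 36 mm tall, loose on the tray beside the row; origin: centre of its underside. To be left where it is.
- plum: Dark lacquered plum ornament, 40 mm across, 27 mm tall, loose on the tray beside the row; origin: centre of its underside. To be left where it is.
- dish: Small blue dish, 60 mm across, 28 mm tall, loose on the tray on the other side of the row; origin: centre of its underside. To be left where it is.
- jar_amber: Amber glass jar with red lid, 90 mm across, 140 mm tall, on the counter to the side of the tray; origin: centre of its underside. To be left where it is.
- jar_green: Green glass jar with green lid, 90 mm across, 140 mm tall, on the counter to the side of the tray; origin: centre of its underside. To be left where it is.
- jar_plum: Dark red jar with blue lid, 90 mm across, 140 mm tall, on the counter to the side of the tray; origin: centre of its underside. To be left where it is.
- carton: Orange box, 90 x 65 x 50 mm, on the counter to the side of the tray; origin: centre of its underside. To be left where it is.

How it is judged:
By the outcome, as a careful person would: the job done as asked, in the order asked, and still so for the second after the job is handed in, while the arm keeps its last pose, push and grip.
It also fails if it takes over 38 s, if anything falls off the work surface, if the arm or the gripper's body presses on something with over 40 N, if the wrist force passes 120 N, or if a joint passes its speed limit or range.

## Working session

There is one attempt and no reset: what is moved stays moved. The work goes in short steps, Python scripts to look and compute and a tool call to move; the robot and the scene stay as the last step left them, time stands still between calls to the robot, and variables do not carry over. Pictures are saved under pics/ and viewed, and the job is handed in when it is done.

Besides the shell and the picture viewer there is one more tool, called after "Request:" as name([rows], argument=value, ...), one row to a line, values as JSON. arm_command: Moves the arm, as the interface text tells. Its arguments: {"type":"object","properties":{"moves":{"type":"array"},"jaw":{"type":"number"}},"required":["moves"]}

```bash
mkdir -p pics; cat > h.py <<'E'
import numpy as np, cv2
from cell import arm, eyes
def unproj(p,u,v,z):
    # pixel+depth -> world ; arrays
    xd=(np.asarray(u,float)-p['cx'])/p['fx']; yd=(np.asarray(v,float)-p['cy'])/p['fy']
    x,y=xd.copy(),yd.copy()
    for _ in range(20):
        s=1+p['k1']*(x*x+y*y); x,y=xd/s,yd/s
    C=np.stack([x*z,y*z,z+0*x],-1)
    return (C-np.array(p['t']))@np.array(p['R'])
def proj(p,X):
    c=np.atleast_2d(X)@np.array(p['R']).T+np.array(p['t'])
    x,y=c[:,0]/c[:,2],c[:,1]/c[:,2]; s=1+p['k1']*(x*x+y*y)
    return np.stack([p['cx']+p['fx']*x*s,p['cy']+p['fy']*y*s],-1)
def onplane(p,u,v,h):
    a=unproj(p,u,v,1.0*np.ones_like(np.asarray(u,float))); o=-np.array(p['R']).T@np.array(p['t'])
    d=a-o; k=(h-o[2])/d[...,2]
    return o+d*k[...,None]
E
python3 - <<'E'
from h import *
s=arm.sense(); print(s)
for n in ['scene','side','wrist']:
    p=eyes.read_camera(n); cv2.imwrite(f'pics/{n}0.png',p['color'])
    print(n,-np.array(p['R']).T@np.array(p['t']))
    if n!='wrist':
        for th in ['tray','light1_top','light2_top','light5_top','tin','plum','dish','jar_amber','jar_green','jar_plum','carton']:
            for r in eyes.trace(th,p)[:5]:
                m=r['pixels']; v,u=np.nonzero(m); z=p['z_map'][v,u]; k=z>0
                X=unproj(p,u[k],v[k],z[k]); 
                print(th,round(r['score'],2),r['box'],m.sum(),np.median(X,0).round() if len(X) else '', X.min(0).round() if len(X) else '',X.max(0).round() if len(X) else '')
E
```

```text
{'t': 0.0, 'joints': array([ 1.27953445,  0.41791751, -0.01029852,  1.61415831,  0.00468594,
        1.11070232, -0.05301534]), 'dq': array([-0.00097305,  0.00015585, -0.00057752,  0.00023243,  0.00085713,
       -0.00164873, -0.00074299]), 'joint_torque': array([ 6.50158690e-04, -8.51255679e+01,  6.39333241e-01, -4.25994122e+01,
       -4.87760024e-02,  1.87197601e-02,  1.04635333e-04]), 'tcp_pos': array([ 154.38158105, -605.25320978,  204.8672167 ]), 'tcp_rot': array([-5.70104525e-04,  9.92213427e-01,  1.24547895e-01, -1.10910171e-04]), 'ft_force': array([ 0.22332569,  0.40237246, -0.36210651]), 'ft_torque': array([-0.02633888, -0.00996438, -0.03043992]), 'width': 0.9981604236512512}
scene [1335.21382535 -934.30198224 1105.45772583]
tray 0.65 [284.1, 162.3, 114.5, 74.4] 5949 [582.  48.  15.] [ 354. -139.   -6.] [770. 286.  44.]
tray 0.47 [379.0, 113.3, 21.2, 42.6] 767 [549. 415.  90.] [408. 392.  -2.] [581. 639. 145.]
light1_top 0.17 [304.0, 172.4, 14.5, 15.3] 139 [455.  45.  45.] [427.  27.  12.] [471.  77.  54.]
light2_top 0.46 [329.5, 179.0, 11.5, 10.2] 52 [526.  95.  28.] [509.
[... 1927 characters left out ...]
, 14.7] 133 [499. -35.  33.] [481. -83.  11.] [521. -24.  41.]
dish 0.95 [248.4, 228.5, 24.9, 16.6] 333 [659. 140.  29.] [627. 123.  14.] [684. 179.  44.]
jar_amber 0.62 [247.7, 312.2, 53.4, 78.7] 3367 [523. 470. 122.] [487. 352.   1.] [575. 494. 144.]
jar_green 0.85 [326.3, 342.6, 53.9, 57.4] 2799 [386. 490. 140.] [334. 431.  -2.] [430. 521. 144.]
jar_plum 0.7 [376.5, 90.6, 27.7, 45.2] 1162 [ 374. -416.   88.] [ 322. -749.   -1.] [ 424. -399.  142.]
carton 0.79 [316.1, 102.8, 28.1, 28.1] 559 [ 581. -440.   42.] [ 535. -542.    1.] [ 648. -422.   54.]
carton 0.4 [291.5, 218.2, 19.0, 11.4] 142 [570.  77.  26.] [553.  46.  14.] [593.  88.  34.]
wrist [ 228.71482346 -585.86769302  385.03094168]
```

```bash
python3 - <<'E'
import cv2
a=cv2.imread('pics/side0.png')[160:300,210:390]; cv2.imwrite('pics/side_c.png',cv2.resize(a,None,fx=4.2,fy=4.2,interpolation=cv2.INTER_CUBIC))
a=cv2.imread('pics/scene0.png')[150:250,270:410]; cv2.imwrite('pics/scene_c.png',cv2.resize(a,None,fx=5,fy=5,interpolation=cv2.INTER_CUBIC))
E
```

```text
(no output)
```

View pics/side_c.png

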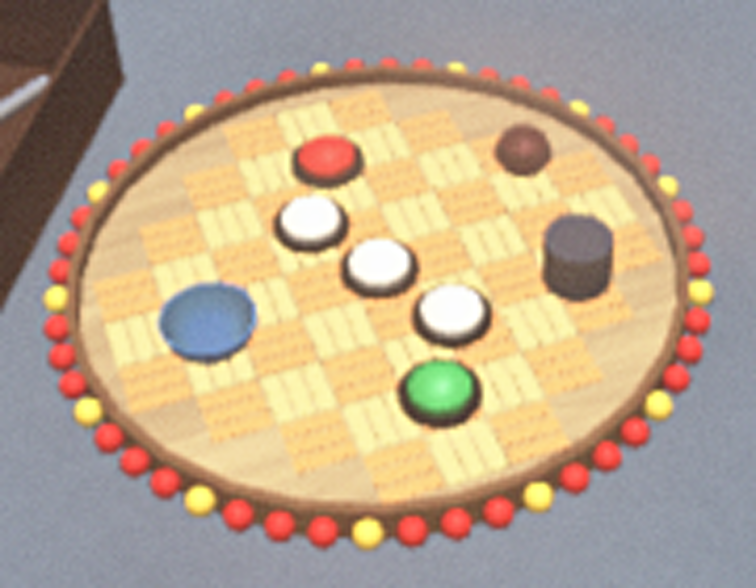

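View pics/scene0.png

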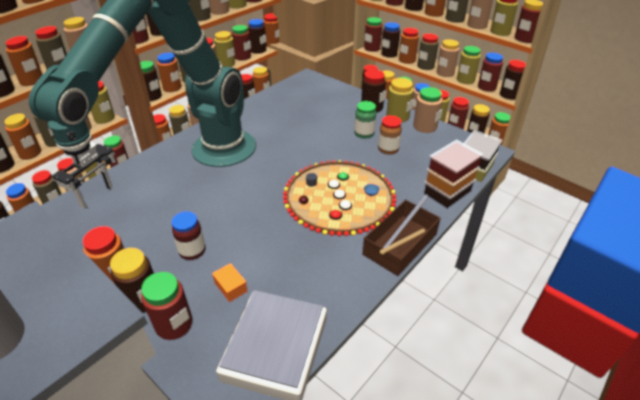

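View pics/side0.png

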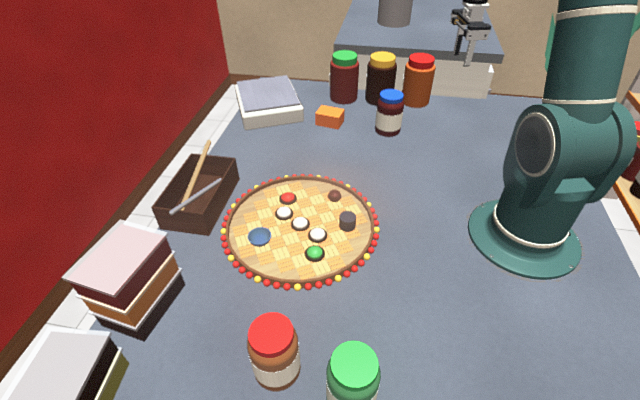

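```bash
cat >> h.py <<'E'
from scipy.optimize import least_squares
from scipy.spatial.transform import Rotation as Ro
LX=np.array([[0,-108],[28,-54],[0,0],[-28,54],[0,108.]])
def rotm(q): return Ro.from_quat([q[1],q[2],q[3],q[0]]).as_matrix()
def model(a):
    c,s=np.cos(a[2]),np.sin(a[2]); return LX@np.array([[c,s],[-s,c]])+a[:2]
def fit(pts,a0):
    f=lambda a:(model(a)-pts).ravel()
    r=least_squares(f,a0); return r.x, model(r.x)-pts
def blobs(p,a0,h=26,rad=26):
    # dome cap pixels by colour, near the predicted spots; centroid on plane h
    out=[];n=[]
    hsv=cv2.cvtColor(p['color'],cv2.COLOR_BGR2HSV).astype(int); H,S,V=hsv[...,0],hsv[...,1],hsv[...,2]
    v,u=np.mgrid[0:400,0:640]; W=onplane(p,u.astype(float),v.astype(float),h)
    for i,c in enumerate(model(a0)):
        near=np.hypot(W[...,0]-c[0],W[...,1]-c[1])<rad
        if i==0: k=(H>45)&(H<85)&(S>80)
        elif i==4: k=((H<8)|(H>172))&(S>130)&(V>90)
        else: k=(S<45)&(V>150)
        k=k&near
        n.append(int(k.sum())); out.append(W[k][:,:2].mean(0) if k.sum() else [np.nan]*2)
    return np.array(out),n
E
python3 - <<'E'
from h import *
a0=[571,77,np.arctan2(-.533,-.846)]
for n in ['scene','side']:
    p=eyes.read_camera(n); a=a0
    for _ in range(2):
        b,k=blobs(p,a); a,r=fit(b,a)
    print(n,k,a.round(2),r.round(1).tolist()); print(model(a).round(1).tolist())
p=eyes.read_camera('wrist');print('fwd',np.array(p['R'])[2],p['fx'])
E
```

```text
scene [53, 59, 62, 69, 72] [576.6   61.84  -2.59] [[-0.8, 1.3], [-0.2, -0.3], [0.1, -0.5], [1.2, -1.0], [-0.3, 0.4]]
[[519.9, 153.8], [524.4, 93.1], [576.6, 61.8], [628.8, 30.6], [633.3, -30.1]]
side [165, 144, 130, 117, 103] [569.6   75.8   -2.59] [[-0.3, 0.3], [-0.4, 0.6], [-0.4, 0.9], [-0.0, 0.2], [1.1, -2.0]]
[[512.8, 167.6], [517.4, 107.0], [569.6, 75.8], [621.8, 44.6], [626.4, -16.0]]
fwd [-0.25468356 -0.06616127 -0.9647585 ] 346.86994730756703
```

View pics/wrist0.png

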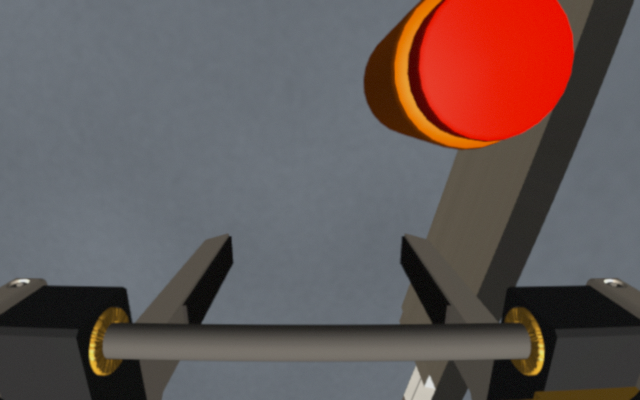

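```bash
python3 - <<'E'
from h import *
p=eyes.read_camera('wrist'); z=p['z_map']
for u,v in [(500,60),(400,20),(300,150),(560,220),(100,100),(320,342),(215,250)]:
    print(u,v,z[v,u], unproj(p,float(u),float(v),float(z[v,u])).round())
# heights of scene things: counter & points
for n in ['scene','side']:
    p=eyes.read_camera(n); z=p['z_map']; v,u=np.mgrid[0:400,0:640]; X=unproj(p,u.astype(float),v.astype(float),z)
    X=X[(z>0)]; k=(X[:,0]>100)&(X[:,0]<900)&(abs(X[:,1])<800)&(abs(X[:,2])<12)
    A=np.c_[X[k][:,:2],np.ones(k.sum())]; print(n,'counter plane',np.linalg.lstsq(A,X[k][:,2],rcond=None)[0])
    for box,nm in [((80,450,-800,-380),'back'),]:
        k=(X[:,0]>box[0])&(X[:,0]<box[1])&(X[:,1]>box[2])&(X[:,1]<box[3])&(X[:,2]>60)&(X[:,2]<420)
        G=np.round(X[k]/50).astype(int); g,c=np.unique(G,axis=0,return_counts=True)
        print([ (list(a*50),int(b)) for a,b in zip(g,c) if b>15])
E
```

```text
500 60 191.44556 [ 280. -680.  179.]
400 20 245.91573 [ 303. -629.  113.]
300 150 383.22778 [ 180. -580.    0.]
560 220 209.60722 [ 202. -749.  186.]
100 100 369.00433 [ 180. -355.   -0.]
320 342 75.53713 [ 181. -599.  320.]
215 250 169.11113 [ 151. -555.  228.]
scene counter plane [ 1.23330779e-03  5.70114815e-05 -6.87888301e-02]
[([np.int64(100), np.int64(-800), np.int64(200)], 81), ([np.int64(100), np.int64(-750), np.int64(200)], 113), ([np.int64(100), np.int64(-550), np.int64(350)], 23), ([np.int64(150), np.int64(-800), np.int64(200)], 94), ([np.int64(150), np.int64(-750), np.int64(200)], 138), ([np.int64(150), np.int64(-700), np.int64(300)], 24), ([np.int64(150), np.int64(-700), np.int64(350)], 77), ([np.int64(150), np.int64(-650), np.int64(250)], 50), ([np.int64(150), np.int64(-650), np.int64(300)], 17), ([np.int64(150), np.int64(-650), np.int64(350)], 111), ([np.int64(150), np.int64(-650), np.int64(400)], 36), ([np.int64(150), np.int64(-600), np.int64(350)], 133), ([np.int64(150), np.int64(-550), np.int64(200)], 33), ([np.int64(150), np.int64(-550), np.int64(250)], 91), ([np.i
[... 7340 characters left out ...]
([np.int64(400), np.int64(-450), np.int64(100)], 44), ([np.int64(400), np.int64(-450), np.int64(150)], 76), ([np.int64(400), np.int64(-400), np.int64(50)], 41), ([np.int64(400), np.int64(-400), np.int64(100)], 149), ([np.int64(400), np.int64(-400), np.int64(150)], 48), ([np.int64(450), np.int64(-750), np.int64(150)], 19), ([np.int64(450), np.int64(-750), np.int64(200)], 38), ([np.int64(450), np.int64(-700), np.int64(200)], 18), ([np.int64(450), np.int64(-650), np.int64(150)], 41), ([np.int64(450), np.int64(-650), np.int64(200)], 29), ([np.int64(450), np.int64(-600), np.int64(50)], 21), ([np.int64(450), np.int64(-600), np.int64(100)], 86), ([np.int64(450), np.int64(-600), np.int64(150)], 68)]
```

```bash
cat >> h.py <<'E'
def sim(pos,q,rows):
    R=rotm(q); p=np.array(pos,float); P=[p.copy()]
    for r in rows:
        p=p+R@(np.array(r[:3])*50); R=R@Ro.from_rotvec(np.radians(6)*np.array(r[3:])).as_matrix(); P.append(p.copy())
    return np.array(P),R
E
python3 - <<'E'
from h import *
s=arm.sense()
rows=[[0,-.8,-.5,0,0,-1]]+[[1,0,0,0,0,-1]]*17
P,R=sim(s['tcp_pos'],s['tcp_rot'],rows); print(P.round().tolist()); print(R[:,0])
print(s['t'])
E
```

```text
[[155.0, -606.0, 205.0], [145.0, -567.0, 230.0], [192.0, -549.0, 230.0], [236.0, -527.0, 230.0], [279.0, -501.0, 230.0], [318.0, -470.0, 230.0], [354.0, -435.0, 230.0], [386.0, -396.0, 230.0], [413.0, -355.0, 230.0], [436.0, -310.0, 230.0], [455.0, -264.0, 230.0], [468.0, -216.0, 230.0], [477.0, -166.0, 230.0], [480.0, -117.0, 230.0], [478.0, -67.0, 230.0], [471.0, -17.0, 230.0], [458.0, 31.0, 230.0], [441.0, 78.0, 230.0], [419.0, 123.0, 230.0]]
[-5.34559524e-01  8.45130821e-01  1.06053913e-04]
1.55
```

Request:
arm_command([
  [0,-0.8,-0.5,0,0,-1],
  [1,0,0,0,0,-1],
  [1,0,0,0,0,-1],
  [1,0,0,0,0,-1],
  [1,0,0,0,0,-1],
  [1,0,0,0,0,-1],
  [1,0,0,0,0,-1],
  [1,0,0,0,0,-1],
  [1,0,0,0,0,-1],
  [1,0,0,0,0,-1],
], jaw=-1)

```text
t: 2.55
tcp_pos: [455.9, -262.0, 230.5]
tcp_rot: [0.0, 0.796, 0.606, 0.0]
ft_force: [1.3, -0.1, 0.2]
width: 0.187
```

Request:
arm_command([
  [0.9,0.4,0,0,0,-1],
  [0.9,0.4,0,0,0,-1],
  [0.9,0.4,0,0,0,-1],
  [0.9,0.4,0,0,0,-1],
  [0.9,0.4,0,0,0,-1],
  [0.9,0.4,0,0,0,-1],
  [0.9,0.4,0,0,0,-1],
  [0.9,0.4,0,0,0,-1],
  [0,0,0,0,0,0],
  [0,0,0,0,0,0],
])

```text
t: 3.55
tcp_pos: [577.2, 99.8, 230.4]
tcp_rot: [-0.0, 0.482, 0.876, 0.0]
ft_force: [0.1, -0.1, -0.1]
width: 0.005
```

```bash
python3 - <<'E'
from h import *
s=arm.sense(); print(s['t'],s['tcp_pos'],rotm(s['tcp_rot']).round(3).tolist(),s['ft_force'],s['width'],s['joints'].round(2))
p=eyes.read_camera('wrist'); cv2.imwrite('pics/wrist1.png',p['color'])
a=[569.6,75.8,-2.59]
for _ in range(3):
    b,k=blobs(p,a,rad=30); print(k,b.round(1).tolist())
    m=~np.isnan(b[:,0]); 
    r=least_squares(lambda x:(model(x)-b)[m].ravel(),a); a=r.x; print(a.round(2),(model(a)-b).round(1).tolist())
E
```

```text
3.55 [577.19230649  99.84973974 230.39384375] [[-0.536, 0.844, -0.0], [0.844, 0.536, 0.0], [0.0, 0.0, -1.0]] [ 0.12692821 -0.06820724 -0.10100602] 0.0050309001918657755 [ 0.32  0.41 -0.71  1.67  0.28  1.17  0.11]
[1051, 610, 567, 114, 35] [[515.1, 161.6], [517.3, 101.4], [569.5, 70.1], [616.8, 48.2], [612.0, -26.6]]
[566.14  70.93  -2.64] [[-1.2, 3.8], [-1.8, 3.3], [-3.4, 0.9], [-0.1, -11.0], [6.4, 3.0]]
[1051, 610, 567, 114, 35] [[515.1, 161.6], [517.3, 101.4], [569.5, 70.1], [616.8, 48.2], [612.0, -26.6]]
[566.14  70.93  -2.64] [[-1.2, 3.8], [-1.8, 3.3], [-3.4, 0.9], [-0.1, -11.0], [6.4, 3.0]]
[1051, 610, 567, 114, 35] [[515.1, 161.6], [517.3, 101.4], [569.5, 70.1], [616.8, 48.2], [612.0, -26.6]]
[566.14  70.93  -2.64] [[-1.2, 3.8], [-1.8, 3.3], [-3.4, 0.9], [-0.1, -11.0], [6.4, 3.0]]
```

View pics/wrist1.png

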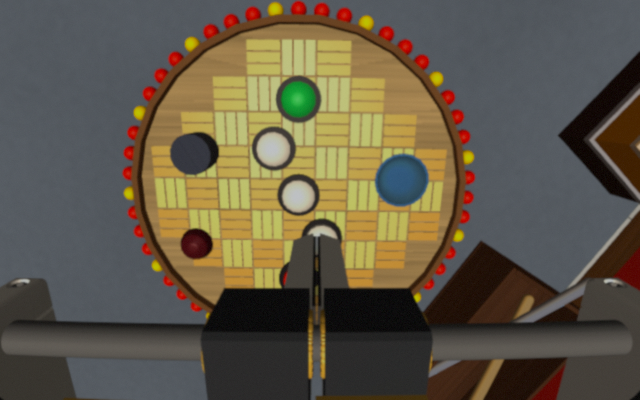

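```bash
python3 - <<'E'
from h import *
s=arm.sense(); tcp=s['tcp_pos']
def circ(P):
    A=np.c_[2*P,np.ones(len(P))]; c=np.linalg.lstsq(A,(P**2).sum(1),rcond=None)[0]; return c[:2].round(1),round(float(np.sqrt(c[2]+c[:2]@c[:2])),1)
for n in ['wrist','scene','side']:
    p=eyes.read_camera(n); c=p['color']; 
    print(n,'tcp px',proj(p,tcp).round(1), 'depthTCP',(np.array(p['R'])@tcp+p['t'])[2].round())
    hsv=cv2.cvtColor(c,cv2.COLOR_BGR2HSV).astype(int);H,S,V=hsv[...,0],hsv[...,1],hsv[...,2]
    v,u=np.mgrid[0:400,0:640]; W=onplane(p,u.astype(float),v.astype(float),12.)
    r=np.hypot(W[...,0]-570,W[...,1]-73)
    k=((H<10)|(H>172)|((H>22)&(H<32)))&(S>170)&(V>100)&(r>180)&(r<212)
    P=W[k][:,:2]
    for _ in range(3):
        cc,R=circ(P); d=abs(np.hypot(*(P-cc).T)-R); P=P[d<5]
    print('berry circle',cc,R,len(P))
    z=p['z_map']; X=unproj(p,u.astype(float),v.astype(float),z)
    if n=='wrist':
        for i,cen in enumerate([(515,164),(517,104),(569.5,73)]):
            k=(z>0)&(np.hypot(X[...,0]-cen[0],X[...,1]-cen[1])<30)&(X[...,2]>21)&(X[...,2]<40)
            Q=X[k]; print(i,k.sum(),Q.min(0).round(1),Q.max(0).round(1),Q.mean(0).round(1))
            # sphere fit on cap
            A=np.c_[2*Q,np.ones(len(Q))]; cs=np.linalg.lstsq(A,(Q**2).sum(1),rcond=None)[0]; print('sphere',cs[:3].round(1),np.sqrt(cs[3]+cs[:3]@cs[:3]).round(1))
    x,y=proj(p,tcp)[0]
    if n!='wrist':
        x0,y0=int(x)-40,int(y)-30; im=cv2.resize(c[y0:y0+60,x0:x0+80],None,fx=9,fy=9,interpolation=cv2.INTER_CUBIC)
        cv2.circle(im,(int((x-x0)*9),int((y-y0)*9)),4,(255,0,255),-1); cv2.imwrite(f'pics/tcp_{n}.png',im)
    else:
        im=cv2.resize(c[180:320,240:400],None,fx=4,fy=4); cv2.circle(im,(int((x-240)*4),int((y-180)*4)),4,(255,0,255),-1); cv2.imwrite('pics/tcp_wrist.png',im)
E
```

```text
wrist tcp px [[315.4 249.8]] depthTCP 194.0
berry circle [572.1  67.6] 202.8 4261
0 973 [496.5 143.5  21.1] [533.9 180.3  32.7] [515.2 161.8  27.4]
sphere [515.1 161.5   9.5] 22.3
1 903 [500.9  82.6  21.2] [538.4 120.1  32.1] [519.6 102.2  27.2]
sphere [519.4 101.1   8.4] 23.1
2 805 [553.2  51.5  21.4] [590.6  88.9  33.3] [571.3  71.3  27.3]
sphere [571.8  69.9   8.9] 22.8
scene tcp px [[347.9 142.6]] depthTCP 1539.0
berry circle [568.3  73.4] 197.8 296
side tcp px [[290. 164.]] depthTCP 860.0
berry circle [572.8  65.3] 201.0 308
```

View pics/tcp_wrist.png

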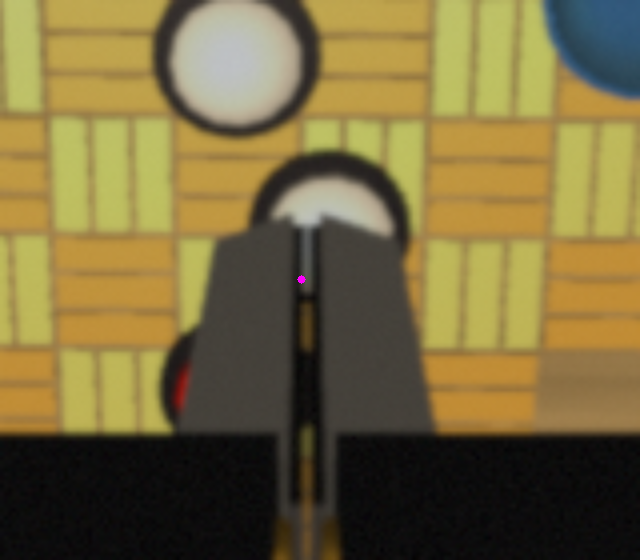

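View pics/tcp_scene.png

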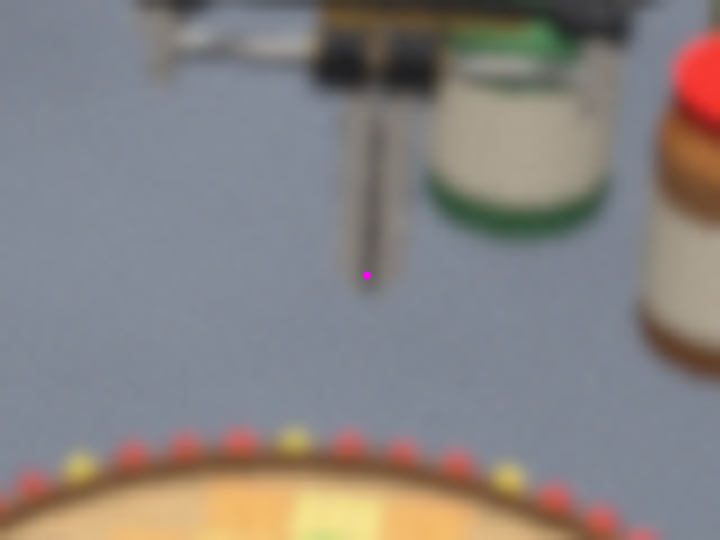

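View pics/tcp_side.png

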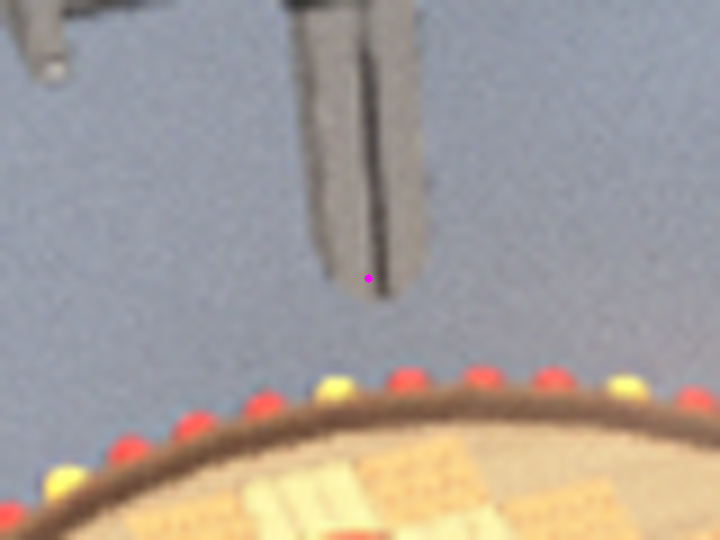

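Request:
arm_command([
  [0.57,-0.13,0.8,0,0,0],
  [0.57,-0.13,0.8,0,0,0],
  [0.57,-0.12,0.8,0,0,0],
  [0,0,0.8,0,0,0],
  [0,0,0.2,0,0,0],
  [0,0,0,0,0,0],
])

```text
t: 4.35
tcp_pos: [515.6, 160.0, 59.9]
tcp_rot: [-0.001, 0.483, 0.876, -0.001]
ft_force: [0.4, 0.2, 0.2]
width: 0.004
```

```bash
python3 - <<'E'
from h import *
s=arm.sense(); tcp=s['tcp_pos']; print(s['t'],tcp.round(1),s['ft_force'].round(2))
p=eyes.read_camera('wrist'); c=p['color']; z=p['z_map']
x,y=proj(p,tcp)[0]; print(x,y)
for X in [(515.2,162,31),(519.6,101.3,31)]: print(proj(p,np.array(X,float)))
im=cv2.resize(c,None,fx=1.25,fy=1.25);cv2.circle(im,(int(x*1.25),int(y*1.25)),3,(255,0,255),-1); cv2.imwrite('pics/w2.png',im)
for n in ['side']:
    p=eyes.read_camera(n); x,y=proj(p,tcp)[0]; x0,y0=int(x)-40,int(y)-30
    cv2.imwrite('pics/s2.png',cv2.resize(p['color'][y0:y0+60,x0:x0+80],None,fx=9,fy=9,interpolation=cv2.INTER_CUBIC))
E
```

```text
4.35 [515.6 160.   59.9] [0.44 0.17 0.19]
315.4047675950787 249.7608787304547
[[316.81365165 228.92405628]]
[[274.73582935 303.14238106]]
```

View pics/w2.png

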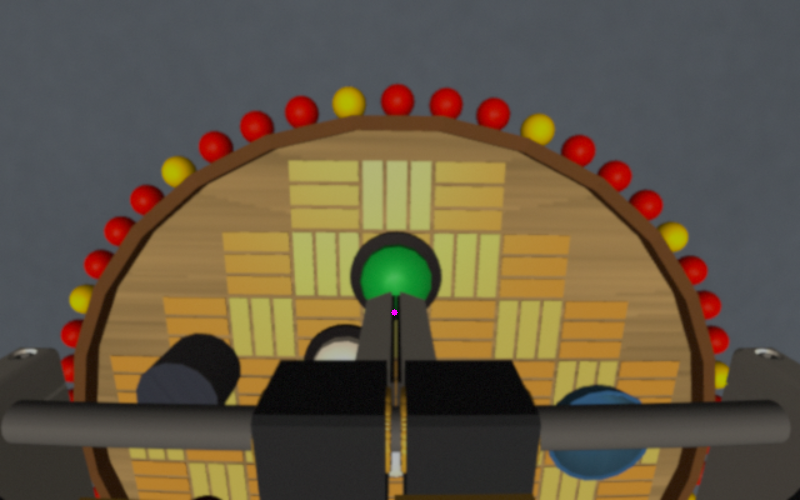

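View pics/s2.png

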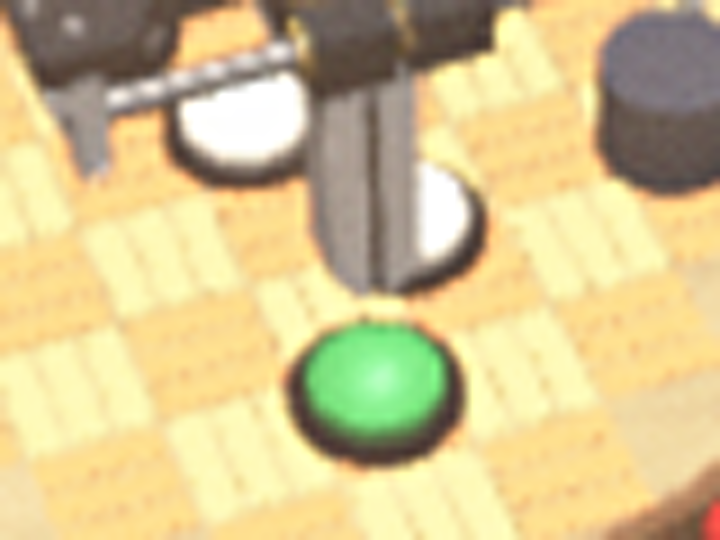

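```bash
python3 - <<'E'
from h import *
s=arm.sense(); tcp=s['tcp_pos']
R=rotm(s['tcp_rot'])
p=eyes.read_camera('side')
lo=tcp.copy(); lo[2]=31
print('side delta px*9',(proj(p,lo)-proj(p,tcp))*9, 'x per 5mm tool axes',((proj(p,lo+5*R[:,0])-proj(p,lo))*9).round(1),((proj(p,lo+5*R[:,1])-proj(p,lo))*9).round(1))
x0,y0=(proj(p,tcp)[0].astype(int)-[40,30])
# green mask centroid in the crop
def g(p):
    hsv=cv2.cvtColor(p['color'],cv2.COLOR_BGR2HSV).astype(int);H,S,V=hsv[...,0],hsv[...,1],hsv[...,2]
    k=(H>48)&(H<80)&(S>90)
    n,l,st,ce=cv2.connectedComponentsWithStats(k.astype(np.uint8)); return l,st,ce
l,st,ce=g(p)
for a,b in zip(st[1:],ce[1:]):
    q=(b-[x0,y0])*9
    if a[4]>60: print(a,q)
p=eyes.read_camera('wrist'); z=p['z_map'];v,u=np.mgrid[0:400,0:640]
X=unproj(p,u.astype(float),v.astype(float),z)
hsv=cv2.cvtColor(p['color'],cv2.COLOR_BGR2HSV).astype(int);H,S=hsv[...,0],hsv[...,1]
k=(z>0)&(np.hypot(X[...,0]-515,X[...,1]-162)<30)&(X[...,2]>20)&(X[...,2]<40)&(H>48)&(H<80)&(S>90)
Q=X[k]; print(k.sum(),Q.min(0).round(1),Q.max(0).round(1))
L=(Q-tcp)@R; print('tool',L.min(0).round(1),L.max(0).round(1))
f=lambda a:np.linalg.norm(Q-[a[0],a[1],a[2]],axis=1)-24.6
r=least_squares(f,[515,162,6.4],loss='soft_l1'); print(r.x, (r.x-tcp)@R)
E
```

```text
side delta px*9 [[ 2.52227842 77.54826747]] x per 5mm tool axes [[ 6.7 13.2]] [[-17.4   5.3]]
[583   0  27  54 490] [ 2888.22857143 -1649.64489796]
[ 591    0   49   76 1303] [ 3089.14121259 -1583.14351497]
[307 246  16  13 153] [371.52941176 385.23529412]
[ 329  341   51   59 2327] [ 734.15943275 1441.58960034]
1933 [496.2 144.   20.1] [533.7 181.   32.7]
tool [-10.  -19.5  29.3] [21.  17.3 41.9]
[515.07871526 161.66440802   6.71310049] [ 1.93458979 -1.0108486  55.26623677]
```

Request:
arm_command([
  [0.04,0,0.3,0,0,0],
  [0,0,0.2,0,0,0],
  [0,0,0.1,0,0,0],
  [0,0,0.08,0,0,0],
  [0,0,0,0,0,0],
  [0,0,0,0,0,0],
  [0,0,0,0,0,0],
])

```text
t: 5.25
tcp_pos: [514.6, 162.6, 26.7]
tcp_rot: [0.0, 0.482, 0.876, 0.0]
ft_force: [-1.2, -1.2, 2.8]
width: 0.009
```

```bash
cat > st.py <<'E'
from h import *
s=arm.sense(); print(s['t'],s['tcp_pos'].round(2),s['ft_force'].round(2))
R=rotm(s['tcp_rot']); c=np.array([571.6,70.2,-2.59]); 
print('x axis',R[:,0].round(4),'tilt',R[:,2].round(4))
for i,m in enumerate(model(c)): print(i+1,m.round(1),'tool offset',((np.r_[m,26]-s['tcp_pos'])@R).round(1))
E
python3 st.py
```

```text
5.25 [514.55 162.62  26.71] [-1.16 -1.18  2.76]
x axis [-0.5345  0.8452  0.    ] tilt [ 1.e-04  1.e-04 -1.e+00]
1 [515.  162.2] tool offset [-0.6  0.1  0.7]
2 [519.5 101.5] tool offset [-54.3 -28.5   0.7]
3 [571.6  70.2] tool offset [-108.6   -1.2    0.7]
4 [623.7  38.9] tool offset [-162.9   26.1    0.7]
5 [628.2 -21.8] tool offset [-216.6   -2.5    0.7]
```

```bash
python3 - <<'E'
from h import *
F=[]
for i in range(4):
    p=eyes.read_camera(['side','scene','wrist','side'][i]); s=arm.sense(); F.append(s['ft_force']); print(s['tcp_pos'].round(2),(s['ft_force']@rotm(s['tcp_rot'])).round(2))
    if i==0:
        x,y=proj(p,s['tcp_pos'])[0]; x0,y0=int(x)-36,int(y)-27
        cv2.imwrite('pics/s3.png',cv2.resize(p['color'][y0:y0+54,x0:x0+72],None,fx=10,fy=10,interpolation=cv2.INTER_CUBIC))
    if i==2: cv2.imwrite('pics/w3.png',cv2.resize(p['color'][140:300,220:420],None,fx=4,fy=3.7))
E
```

```text
[514.56 162.61  26.7 ] [ 0.32 -1.95 -2.54]
[514.56 162.65  26.69] [ 0.29 -1.57 -3.27]
[514.57 162.63  26.66] [-0.28 -1.71 -3.75]
[514.57 162.63  26.62] [-0.76 -1.49 -2.95]
```

View pics/s3.png

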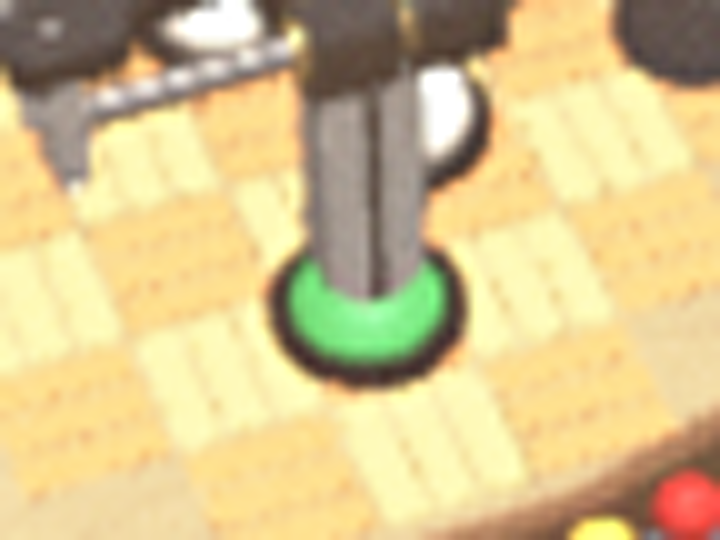

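View pics/w3.png

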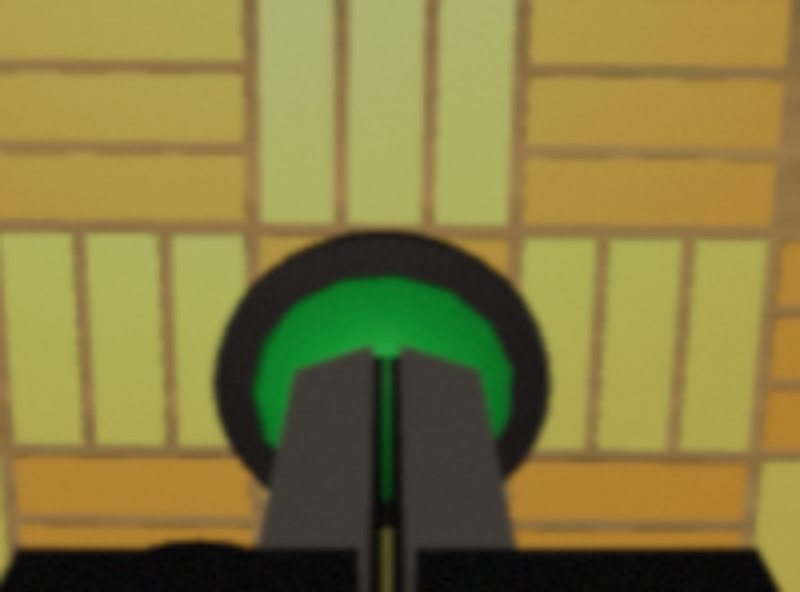

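Request:
arm_command([
  [-0.12,-0.063,0.012,0,0,0],
  [-0.12,-0.063,0,0,0,0],
  [-0.12,-0.063,0,0,0,0],
  [-0.12,-0.063,0,0,0,0],
  [-0.12,-0.063,0,0,0,0],
  [-0.12,-0.063,0,0,0,0],
  [-0.12,-0.063,0,0,0,0],
  [-0.12,-0.063,0,0,0,0],
  [-0.12,-0.063,0,0,0,0],
  [0,0,0,0,0,0],
])

```text
t: 6.45
tcp_pos: [519.6, 100.5, 25.8]
tcp_rot: [0.0, 0.483, 0.876, -0.0]
ft_force: [0.7, -2.9, 3.5]
width: 0.004
```

```bash
python3 st.py; python3 - <<'E'
from h import *
p=eyes.read_camera('side'); s=arm.sense(); print(s['tcp_pos'],s['ft_force'])
x,y=proj(p,s['tcp_pos'])[0]; x0,y0=int(x)-36,int(y)-27
cv2.imwrite('pics/s4.png',cv2.resize(p['color'][y0:y0+54,x0:x0+72],None,fx=10,fy=10,interpolation=cv2.INTER_CUBIC))
E
```

```text
6.45 [519.61 100.5   25.85] [ 0.67 -2.89  3.45]
x axis [-5.335e-01  8.458e-01 -5.000e-04] tilt [-0.e+00 -6.e-04 -1.e+00]
1 [515.  162.2] tool offset [54.6 29.  -0.2]
2 [519.5 101.5] tool offset [ 0.9  0.4 -0.2]
3 [571.6  70.2] tool offset [-53.4  27.8  -0.1]
4 [623.7  38.9] tool offset [-1.077e+02  5.520e+01 -1.000e-01]
5 [628.2 -21.8] tool offset [-1.614e+02  2.660e+01 -1.000e-01]
[519.57314362 100.84733542  25.87061238] [ 1.52737708 -1.34960163  3.35222342]
```

View pics/s4.png

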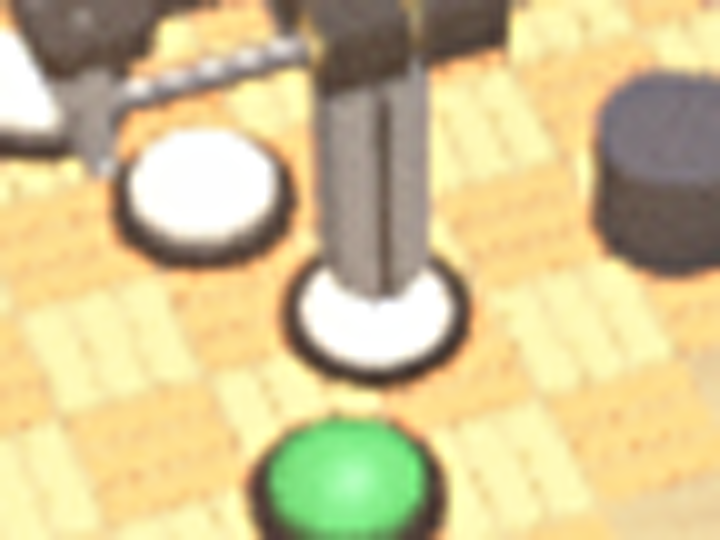

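Request:
arm_command([
  [-0.119,0.062,0,0,0,0],
  [-0.119,0.062,0,0,0,0],
  [-0.119,0.062,0,0,0,0],
  [-0.119,0.062,0,0,0,0],
  [-0.119,0.062,0,0,0,0],
  [-0.119,0.062,0,0,0,0],
  [-0.119,0.062,0,0,0,0],
  [-0.119,0.062,0,0,0,0],
  [-0.119,0.062,0,0,0,0],
  [0,0,0,0,0,0],
])

```text
t: 7.5
tcp_pos: [572.7, 70.8, 26.0]
tcp_rot: [0.0, 0.483, 0.876, 0.0]
ft_force: [2.4, -0.5, 3.8]
width: 0.005
```

```bash
python3 st.py; cat > pic.py <<'E'
from h import *
import sys
p=eyes.read_camera('side'); s=arm.sense(); print(s['tcp_pos'],s['ft_force'])
x,y=proj(p,s['tcp_pos'])[0]; x0,y0=int(x)-36,int(y)-27
cv2.imwrite(f'pics/{sys.argv[1]}.png',cv2.resize(p['color'][y0:y0+54,x0:x0+72],None,fx=10,fy=10,interpolation=cv2.INTER_CUBIC))
E
python3 pic.py s5
```

```text
7.5 [572.73  70.84  25.97] [ 2.44 -0.49  3.78]
x axis [-5.337e-01  8.456e-01 -5.000e-04] tilt [ 1.e-03  1.e-04 -1.e+00]
1 [515.  162.2] tool offset [ 1.081e+02 -1.000e-01 -1.000e-01]
2 [519.5 101.5] tool offset [ 54.4 -28.7  -0.1]
3 [571.6  70.2] tool offset [ 0.1 -1.3 -0. ]
4 [623.7  38.9] tool offset [-54.3  26.1   0. ]
5 [628.2 -21.8] tool offset [-107.9   -2.5    0. ]
[572.49320067  71.05673276  26.01089208] [ 1.86300553 -1.61688825  3.58028275]
```

View pics/s5.png

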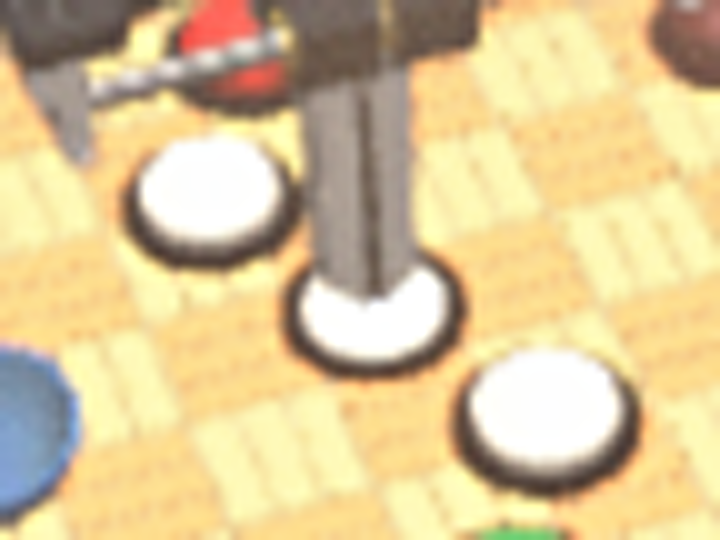

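Request:
arm_command([
  [-0.12,0.06,0,0,0,0],
  [-0.12,0.06,0,0,0,0],
  [-0.12,0.06,0,0,0,0],
  [-0.12,0.06,0,0,0,0],
  [-0.12,0.06,0,0,0,0],
  [-0.12,0.06,0,0,0,0],
  [-0.12,0.06,0,0,0,0],
  [-0.12,0.06,0,0,0,0],
  [-0.12,0.06,0,0,0,0],
  [0,0,0,0,0,0],
])

```text
t: 8.55
tcp_pos: [624.4, 39.6, 26.0]
tcp_rot: [0.0, 0.483, 0.876, 0.0]
ft_force: [2.7, -0.7, 2.4]
width: 0.004
```

```bash
python3 st.py;python3 pic.py s6
```

```text
8.55 [624.35  39.58  25.96] [ 2.68 -0.72  2.45]
x axis [-5.338e-01  8.456e-01 -5.000e-04] tilt [ 9.e-04  0.e+00 -1.e+00]
1 [515.  162.2] tool offset [ 1.62e+02 -2.70e+01 -1.00e-01]
2 [519.5 101.5] tool offset [ 1.084e+02 -5.560e+01 -1.000e-01]
3 [571.6  70.2] tool offset [ 54.  -28.3  -0.1]
4 [623.7  38.9] tool offset [-0.3 -0.9 -0. ]
5 [628.2 -21.8] tool offset [-53.9 -29.5  -0. ]
[624.12330443  39.76538706  25.9910599 ] [ 1.64549158 -0.89402652  2.92038603]
```

View pics/s6.png

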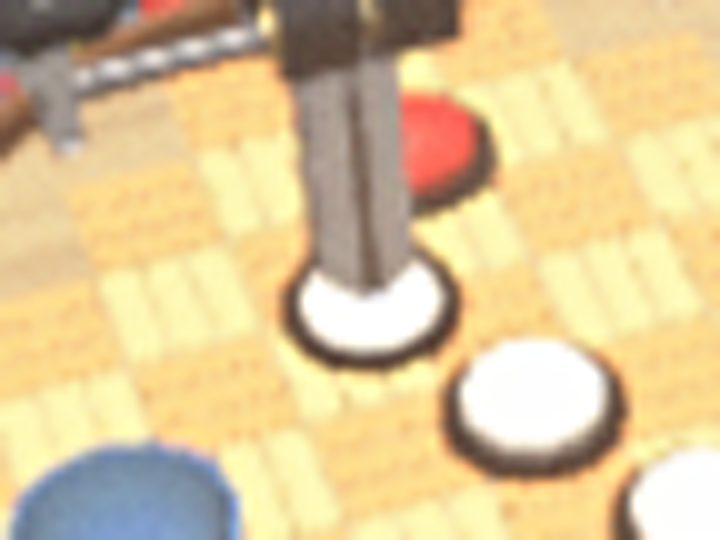

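Request:
arm_command([
  [-0.12,-0.064,0,0,0,0],
  [-0.12,-0.064,0,0,0,0],
  [-0.12,-0.064,0,0,0,0],
  [-0.12,-0.064,0,0,0,0],
  [-0.12,-0.064,0,0,0,0],
  [-0.12,-0.064,0,0,0,0],
  [-0.12,-0.064,0,0,0,0],
  [-0.12,-0.064,0,0,0,0],
  [-0.12,-0.064,0.01,0,0,0],
  [0,0,0,0,0,0],
])

```text
t: 9.6
tcp_pos: [628.0, -22.2, 25.3]
tcp_rot: [0.0, 0.483, 0.876, -0.0]
ft_force: [1.1, -1.8, 3.9]
width: 0.009
```

```bash
python3 st.py;python3 pic.py s7; python3 - <<'E'
from h import *
for n in ['side','wrist','scene']:
    p=eyes.read_camera(n); s=arm.sense(); print(s['tcp_pos'].round(2),s['ft_force'].round(2)); cv2.imwrite(f'pics/{n}F.png',p['color'])
E
```

```text
9.6 [628.03 -22.23  25.34] [ 1.13 -1.84  3.94]
x axis [-5.335e-01  8.458e-01 -6.000e-04] tilt [ 2.e-04 -6.e-04 -1.e+00]
1 [515.  162.2] tool offset [216.3   2.8  -0.8]
2 [519.5 101.5] tool offset [162.6 -25.8  -0.8]
3 [571.6  70.2] tool offset [108.3   1.6  -0.7]
4 [623.7  38.9] tool offset [54.  29.  -0.7]
5 [628.2 -21.8] tool offset [ 0.3  0.4 -0.7]
[627.94943389 -21.93556197  25.34886746] [ 0.85298665 -2.55125425  4.11341413]
[627.9  -21.62  25.35] [ 0.73 -2.44  3.56]
[627.87 -21.35  25.36] [ 0.37 -2.46  3.13]
[627.85 -21.16  25.38] [ 0.45 -2.56  2.47]
```

View pics/s7.png

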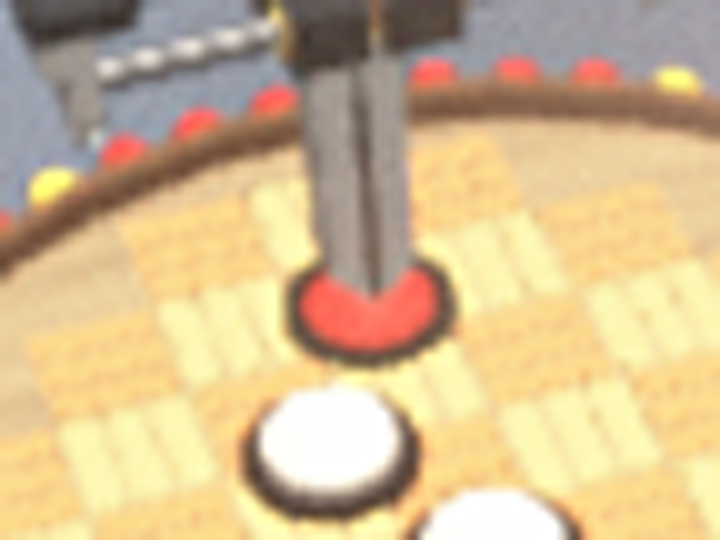

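View pics/sideF.png

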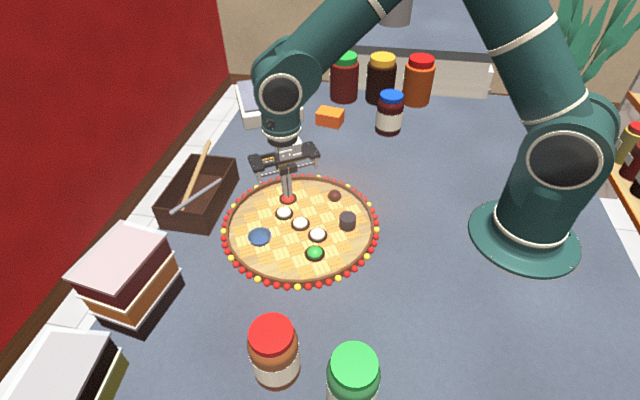

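View pics/wristF.png

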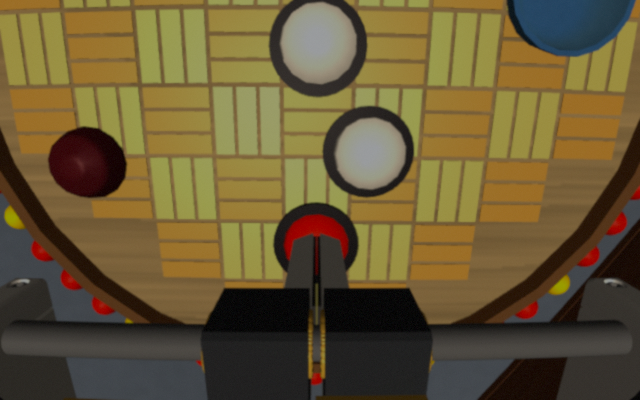

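Request:
arm_command([
  [0,0,0.012,0,0,0],
  [0,0,0,0,0,0],
  [0,0,0,0,0,0],
  [0,0,0,0,0,0],
  [0,0,0,0,0,0],
])

```text
t: 10.3
tcp_pos: [627.8, -20.8, 24.7]
tcp_rot: [-0.0, 0.482, 0.876, -0.0]
ft_force: [-0.2, -2.4, 4.0]
width: 0.006
```

```bash
python3 - <<'E'
from h import *
ts=[]
for i in range(4):
    p=eyes.read_camera('side'); s=arm.sense(); print(s['t'],s['tcp_pos'].round(2),s['ft_force'].round(2))
for th in ['tin','plum','dish','jar_amber','jar_green','jar_plum','carton']:
    print(th,[(round(r['score'],2),r['box']) for r in eyes.trace(th,p)[:1]])
w=eyes.read_camera('wrist'); z=w['z_map'];v,u=np.mgrid[0:400,0:640]; X=unproj(w,u.astype(float),v.astype(float),z)
hsv=cv2.cvtColor(w['color'],cv2.COLOR_BGR2HSV).astype(int)
k=((hsv[...,0]<8)|(hsv[...,0]>172))&(hsv[...,1]>150)&(z>0)&(np.hypot(X[...,0]-628,X[...,1]+22)<22)
q=X[k][:,2]; print('red z pct',np.percentile(q,[5,50,95]).round(1),k.sum())
for c in [(623.7,38.9),(571.6,70.2)]:
    k=(np.hypot(X[...,0]-c[0],X[...,1]-c[1])<6)&(z>0); print('white top z',np.median(X[k][:,2]).round(1))
E
```

```text
10.35 [627.81 -20.83  24.74] [ 0.07 -2.29  3.2 ]
10.4 [627.82 -20.83  24.76] [-0.37 -3.56  2.81]
10.45 [627.81 -20.8   24.72] [-0.64 -3.11  4.82]
10.5 [627.83 -20.79  24.75] [ 0.83 -3.53  3.98]
tin [(0.81, [338.4, 211.8, 19.0, 18.7])]
plum [(0.46, [327.4, 186.1, 12.2, 16.1])]
dish [(0.78, [247.5, 229.7, 22.0, 15.8])]
jar_amber [(0.85, [243.3, 312.9, 58.7, 79.7])]
jar_green [(0.83, [327.6, 340.5, 53.2, 59.5])]
jar_plum [(0.97, [374.6, 89.7, 27.9, 45.3])]
carton [(0.89, [316.3, 102.7, 26.9, 26.0])]
red z pct [16.3 19.6 59. ] 1531
white top z 30.9
white top z 30.9
```

```bash
python3 - <<'E'
from h import *
print(arm.job_done()); s=arm.sense(); print(s['t'],s['tcp_pos'],s['ft_force'])
E
```

```text
the job is handed in; nothing more can be done
None
the job is handed in; nothing more can be done
```

I slid the closed fingertips along the row from the green light to the red one, and handed the job in at about 10.5 s with the red light still held down. I lowered onto the green light first, then slid over the three white lights and onto the red.

**Press depths:** these come from the fingertip height against the 31 mm unpressed tops. They were about 4.3 mm on green, about 5 mm on each white light and about 6.3 mm on red. All are past the 3 mm click and well short of the 12 mm stop. At the stops I made on the lights, the upward force read about 2.5–4.8 N. The sensor is noisy by about 1 N, and the light 4 readings (2.4–2.9 N) sat near the 2.5 N click force. For light 4 I relied on the height, which put it about 5 mm down.

**Last checks:**
- **Other lights:** the wrist camera put lights 3 and 4 back at full height (30.9 mm). Lights 1 and 2 were seen up in the side pictures but not measured.
- **Loose things:** the tin, plum, dish, jars and box showed within a few pixels of where they started in the side camera. Those boxes come from the networks, so they are not exact.

**Disagreements:** the scene and side cameras placed the lights about 15 mm apart. I used the wrist camera's depth fit instead, and side-camera close-ups at each light showed the fingertips centred to within a couple of millimetres. On the red light a sideways force of about 2–3.5 N remained, and the fingertips had crept about 1.4 mm before settling.

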